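Find the open feed slot of the powder doser with a gauge blade

TASK

Inside the three-slot powder doser a hidden slide gate has been left open under some slot (at least one). Take the gauge blade out of its white stand, feel the slots with it, gently and without ever forcing it where it jams, until you find one that takes the blade, and leave the blade standing there, pushed fully home with its handle resting on the feed head, so that it pins the gate. Leave the other things on the bench where they are.

Things in the scene. Friction and masses are not known exactly. Their poses are not given: they have to be found in the camera images.
- doser: Powder doser fixed to the bench: metal housing, base 96 x 330 mm, three steel feed heads (60 x 44 mm, tops 70 mm above the bench) in a row along its y axis, 80 mm apart, each with one slot; heads yield downwards 4 N/mm, to 5 mm. Over 20 N from the blade is forcing. Inside, a gate (6 N friction along y; yields 2.5 N/mm down, to 7 mm) crosses all slots; one, at times two, are open. Origin: centre of the underside; z up
- slot_1 (a point): Slot 1 (the one at doser +y): nominal centre of its mouth, 70 mm above the bench. 6 mm wide, 40 long (along doser x), mouth edges rounded 1.5 mm. The true slot lies up to 3 mm off this point along doser y, either way (head shimmed by hand). Shut gate: the blade meets it 22 mm down (to 25 if half shut). Open: clear for 50 mm
- slot_2 (a point): Slot 2 (the middle one): nominal centre of its mouth, 70 mm above the bench. 6 mm wide, 40 long (along doser x), mouth edges rounded 1.5 mm. The true slot lies up to 3 mm off this point along doser y, either way (head shimmed by hand). Shut gate: the blade meets it 22 mm down (to 25 if half shut). Open: clear for 50 mm
- slot_3 (a point): Slot 3 (the one at doser -y): nominal centre of its mouth, 70 mm above the bench. 6 mm wide, 40 long (along doser x), mouth edges rounded 1.5 mm. The true slot lies up to 3 mm off this point along doser y, either way (head shimmed by hand). Shut gate: the blade meets it 22 mm down (to 25 if half shut). Open: clear for 50 mm
- blade: Gauge blade, 80 g: black handle 24 (x) x 14 (y) x 56 mm high; below it a flat steel blade 24 wide (x), 4 thick (y), 45 mm long, nose radius 2 mm. Origin: centre of the handle's underside (shoulder); z up: handle 0 to 56, blade 0 to -45 mm. Grip the handle across its 14 mm, about 35 mm above the shoulder. Starts upright in the stand, shoulder on the stand's top; lift 50 mm straight up to free it
- blade_tip (a point): Lower end of the blade's nose, 45 mm below the shoulder
- stand: White plastic block 50 x 52 mm and 56 mm high on an 80 x 80 mm foot, fixed to the bench, with a loose slot (8 mm along y, 30 mm along x) that holds the blade. Origin: centre of the underside, on the bench; its axes are those of the blade as it starts
- amber_bottle: Bystander: small amber bottle, 48 mm across, 105 mm high; origin centre of its underside
- jar: Bystander: squat glass jar, 54 mm across, 75 mm high; origin centre of its underside
- dish: Bystander: white weighing dish, 70 mm across, 16 mm high; origin centre of its underside
- beaker: Bystander: small beaker, 52 mm across, 65 mm high; origin centre of its underside
- cap: Bystander: white bottle cap, 28 mm across, 16 mm high; origin centre of its underside
- spatula: Bystander: steel spatula lying flat, 170 mm long; origin near its middle, on the bench

How it is judged:
On the way:
1. the blade has been lifted clear of its stand (height (world z) of blade_tip above 0.062 m), for 0.1 s.
At the end, for the whole second after the job is handed in: The blade stands at rest in one of the doser's slots (within 16 mm of its nominal mid-point), upright within 7 degrees, fully home: its shoulder within 3.5 mm of the feed heads' top faces ((horizontal distance between blade and slot_1 below 0.016 m or horizontal distance between blade and slot_2 below 0.016 m or horizontal distance between blade and slot_3 below 0.016 m) and z of blade in the frame of doser between 0.066 and 0.0735 m and angle between blade's own z axis and vertical below 0.12 rad and linear speed of blade below 0.02 m/s); the robot touches nothing.
It fails at once if the blade is forced: it presses on the doser with more than 20 N (contact force between blade and doser above 20 N).
It fails at once if a bystander is moved by more than 30 mm (distance of any of amber_bottle, jar, dish, beaker, cap, spatula from where it was at the start of the episode above 0.03 m).
It also fails if it takes over 54 s, if anything falls off the work surface, if the arm or the gripper's body presses on something with over 40 N, if the wrist force passes 120 N, or if a joint passes its speed limit or range.

ROBOT

A 6-joint arm with a two-finger parallel gripper is mounted at the origin on the work surface. World frame = base frame: x ahead of the robot, y to its left, z up, the work surface at z = 0. Lengths are in m, angles in rad, forces in N, time in s.
With the tool pointing down it reaches from about 0.375 to 0.9 m from the base axis. Payload 3.1 kg.
Tool frame: the origin (TCP) lies midway between the tips of the shut fingers; the grasp point (between the pads) lies 19 mm behind it; z points along the fingers, y is the line along which they close (so a half turn about z gives the same grasp; the last joint's range is limited). The gripper opens to 87 mm and grips with 3 to 60 N. Pads are 19 mm wide; open, the fingers measure 117 mm over their backs; the gripper's body (75 mm by 190 mm) begins 51 mm behind the grasp point.
Start: joints at [-1.359, 0.527, 1.433, -0, 1.181, -0.178], TCP at [0.238, -0.578, 0.223] pointing down, gripper open.
Joint ranges: [-3.08, 3.08], [-0.75, 2.2], [0.22, 2.44], [-1.43, 4.57], [0, 2.65], [-2.85, 2.85]. Speed limits (rad/s): [2.79, 2.79, 3.14, 3.14, 3.14, 3.14].

INTERFACE

Orientations are given as a unit quaternion [x, y, z, w].
In Python, from rig import get_obs, cams, job gives the robot as it stands.
- The arm moves only by the tool servo_tool, never from a script. Its argument "moves" is text: rows parted by semicolons, each of 5 numbers parted by spaces: the shift along the tool's x, y, z in m, then the turn about the tool's z in degrees, then the finger opening in m, from 0 to 0.087. In form: dx dy dz spin claw; .... A call has 1 to 10 rows; each row is the pose to reach, as a shift and turn from the pose commanded when the call began, along the tool's axes at that moment; what a row does not reach only later rows make up. A row lasts 1/12 s, in which the tool goes at most 41.7 mm and 7.16 degrees, less where a joint would pass 70% of its speed; a pose out of reach is approached as far as the arm can. A call with a gripper value outside its range is refused whole. The fingers move at their own pace and stop on an object; "grip_force" is the grip in N (left out, the last holds). Time passes only in rows, so rows that repeat a pose let the fingers close. It gives the time, the measured TCP pose, the force, the opening and the grip force at its end, in the units of the state.
- get_obs(): the state, without advancing time (a new reading comes with each control period).
- cams.camera(name): name is "side" or "top" or "wrist"; returns the picture (480x640x3 uint8, blue, green, red); there is no depth.
- cams.camera_model(name): a dict with "fx", "fy", "cx", "cy" (pixels), "dist" ([k1, k2, p1, p2, k3] as OpenCV has them; the pictures are not rectified), "R" (3x3) and "t" (3): a world point X has camera coordinates R X + t. Camera axes: x right, y down, z forward; pixel columns grow to the right and rows downward; lengths in m; the calibration is good to about 2 mm. A picture is of the moment at which its call begins: read the wrist's pose just before it. camera_model takes no time and is no camera call; for the wrist camera it gives the pose at the moment of the call.
- job.hand_in(): hands the job in; it is judged then, once.
The state is a dict: "time": time; "q": joint angles; "joint_velocities": joint speeds; "joint_torque": joint torques, N m; "position": TCP position; "tool_rot": TCP orientation; "ft_force": force on the tool from outside, world axes, zero at the start; "moment": the same for the moment, N m; "grip_width": finger opening in m; "grip_force": force on a finger pad.
Only numpy, scipy, OpenCV 4.12 (cv2) and the standard library are available. Lean on these libraries where they do the work, as an engineer would, in place of code of your own. Each camera call takes 0.05 s, during which the arm holds its last target. There are 200 camera calls.

## Working session

There is one attempt and no reset: what is moved stays moved. The work goes in short steps, Python scripts to look and compute and a tool call to move; the robot and the scene stay as the last step left them, time stands still between calls to the robot, and variables do not carry over. Pictures are saved under pics/ and viewed, at most 10 in all, crops included, and the job is handed in when it is done.

Besides the shell and the picture viewer there is one more tool, called after ">>>" as a command line: name --argument value ..., lists and objects as JSON in quotes. servo_tool: Moves the arm, as the interface text tells. Its arguments: {"type":"object","properties":{"moves":{"type":"string"},"grip_force":{"type":"number"}},"required":["moves"]}

```bash
mkdir -p pics; cat > h.py <<'E'
import numpy as np, cv2
from rig import get_obs, cams, job
def ray(m,uv):
    K=np.array([[m['fx'],0,m['cx']],[0,m['fy'],m['cy']],[0,0,1]])
    p=cv2.undistortPoints(np.array([[uv]],float),K,np.array(m['dist'],float))[0,0]
    R=np.array(m['R']);t=np.array(m['t']);return -R.T@t, R.T@np.array([p[0],p[1],1])
def onz(m,uv,z):
    c,d=ray(m,uv);return c+d*(z-c[2])/d[2]
def proj(m,X):
    K=np.array([[m['fx'],0,m['cx']],[0,m['fy'],m['cy']],[0,0,1]])
    return cv2.projectPoints(np.array([X],float),cv2.Rodrigues(np.array(m['R']))[0],np.array(m['t'],float),K,np.array(m['dist'],float))[0][0,0]
E
python3 - <<'E'
from h import *
o=get_obs();print(o)
for n in('top','side'):
    cv2.imwrite(f'pics/{n}.png',cams.camera(n)); m=cams.camera_model(n);print(n,ray(m,(320,240)))
E
```

```text
{'time': 0.0, 'q': array([-1.35850578e+00,  5.28446969e-01,  1.43395513e+00, -3.58313318e-06,
        1.18139877e+00, -1.78509534e-01]), 'joint_velocities': array([ 0.00048428,  0.00075352,  0.00031038,  0.00138433, -0.00045929,
        0.00024896]), 'joint_torque': array([-1.33608879e-03, -4.40036559e+01, -1.76592118e+01,  6.32473198e-02,
        5.81236265e-02, -1.57871523e-04]), 'position': array([ 0.23793763, -0.5771115 ,  0.22156665]), 'tool_rot': array([ 9.80969346e-01,  1.94159528e-01, -2.03044662e-05, -1.10391971e-03]), 'ft_force': array([0.02437244, 0.49933121, 0.11614919]), 'moment': array([ 0.00259887,  0.02459453, -0.05880864]), 'grip_force': 0.0, 'grip_width': 0.08687859742679266}
top (array([ 0.3934471 , -0.12408364,  1.20043629]), array([ 0.170607  ,  0.00148964, -0.98536312]))
side (array([0.14814206, 0.592487  , 0.88175743]), array([ 0.38527332, -0.60529309, -0.69656671]))
```

View pics/top.png

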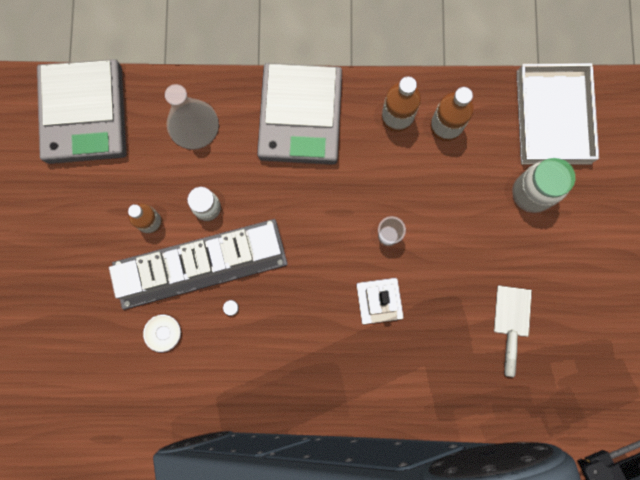

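View pics/side.png

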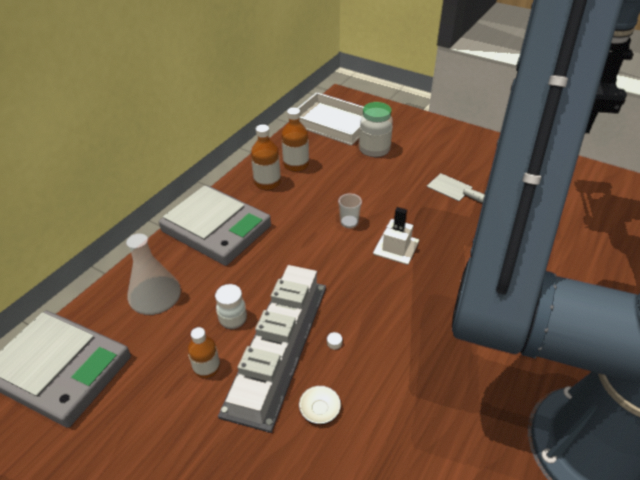

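The top view shows the stand at about (380,300) with the black handle at (384,297). The doser slots are near (152,270), (194,259) and (236,247). The bottle and jar stand above the doser; the dish and cap are below it.

```bash
python3 - <<'E'
from h import *
m=cams.camera_model('top'); im=cv2.imread('pics/top.png')
g=im.max(2)
def blob(x0,y0,x1,y1,th):
    k=(g[y0:y1,x0:x1]<th).astype(np.uint8)
    n,l,s,c=cv2.connectedComponentsWithStats(k)
    i=1+np.argmax(s[1:,4]); pts=np.argwhere(l==i)[:,::-1]+[x0,y0]
    return c[i]+[x0,y0],s[i],cv2.minAreaRect(pts.astype(np.float32))
P=[]
for b in((144,258,162,282),(186,247,204,271),(228,235,246,259)):
    c,s,r=blob(*b,110); X=onz(m,c,.07);P.append(X);print(c,s,r,X)
v=P[0]-P[2];print('pitch',np.linalg.norm(v)/2,'yaw of y axis',np.degrees(np.arctan2(-v[0],v[1])))
c,s,r=blob(372,284,396,310,70);print('handle',c,s,r,onz(m,c,.112),onz(m,c,.09))
q=[onz(m,p,.004) for p in((358,283),(398,279),(402,320),(362,324))]
print('stand',q,np.mean(q,0))
w=((im.min(2)>150)*255).astype(np.uint8)[270:335,345:415]
cs=max(cv2.findContours(w,0,2)[0],key=cv2.contourArea);r=cv2.minAreaRect(cs);print(r)
bp=[onz(m,p+np.array([345,270]),.004) for p in cv2.boxPoints(r)]
e=bp[1]-bp[0];print(np.degrees(np.arctan2(e[1],e[0])),np.mean(bp,0),np.linalg.norm(e))
# side view
ms=cams.camera_model('side');si=cv2.imread('pics/side.png');k=(si.max(2)<70)[200:235,385:412]
y,x=np.nonzero(k);print('side handle',x.mean()+385,y.mean()+200,onz(ms,(x.mean()+385,y.mean()+200),.085))
o=get_obs()
from scipy.spatial.transform import Rotation as R
print(R.from_quat(o['tool_rot']).as_matrix())
mw=cams.camera_model('wrist');print(mw['R'],mw['t'],ray(mw,(320,240)))
E
```

```text
[150.86206897 270.10344828] [ 5  3  5 19 29] ((150.8411865234375, 270.0353088378906), (18.439088821411133, 1.4100481271743774), 77.47119140625) [0.53126377 0.19148665 0.07      ]
[192.85714286 251.28571429] [6 2 2 6 7] ((192.5, 251.5), (5.0, 1.0), 90.0) [0.56683822 0.11557476 0.07      ]
[236.27027027 247.24324324] [ 6  3  6 19 37] ((236.18881225585938, 247.0830078125), (18.6805419921875, 1.8680541515350342), 75.0685806274414) [0.57477444 0.03484036 0.07      ]
pitch 0.08128843464100763 yaw of y axis 15.523366281548979
handle [383.63917526 297.81443299] [ 8  8  9 13 97] ((384.0, 298.0), (12.0, 8.0), 90.0) [ 0.47759053 -0.23646394  0.112     ] [ 0.47929127 -0.23873542  0.09      ]
stand [array([ 0.51484805, -0.19753499,  0.004     ]), array([ 0.52309006, -0.27649195,  0.004     ]), array([ 0.44302285, -0.28267959,  0.004     ]), array([ 0.43494807, -0.2047062 ,  0.004     ])] [ 0.47897726 -0.24035318  0.004     ]
((34.47999572753906, 30.35999870300293), (41.577877044677734, 41.29503631591797), 81.8698959350586)
-81.62340034559575 [ 0.4812036  -0.23936561  0.004     ] 0.08164010345734482
side handle 399.8161434977578 218.07623318385652 [ 0.48019057 -0.24406725  0.085     ]
[[ 9.24616580e-01  3.80898931e-01 -4.28370233e-04]
 [ 3.80899028e-01 -9.24614665e-01  1.91125627e-03]
 [ 3.31918072e-04 -1.93034504e-03 -9.99998082e-01]]
[[ 0.3814539  -0.9243838  -0.00274152]
 [-0.89261343 -0.36911128  0.25883997]
 [-0.2402794  -0.0962884  -0.96591633]] [-0.62367805 -0.03188735  0.39030171] (array([ 0.30322281, -0.55070634,  0.38354269]), array([-0.24555001, -0.07743984, -0.96648416]))
```

>>> servo_tool --moves "0.035 -0.022 0 2 0.087;0.07 -0.044 0 4 0.087;0.105 -0.066 0 6 0.087;0.14 -0.088 0 8 0.087;0.176 -0.11 0 10 0.087;0.211 -0.132 0 12 0.087;0.246 -0.154 0 14 0.087;0.281 -0.176 0 16 0.087;0.316 -0.198 0 16 0.087;0.352 -0.221 0 16 0.087"

```text
time: 0.93
position: [0.4794, -0.2384, 0.2223]
tool_rot: [0.998, 0.056, -0.0, -0.0]
ft_force: [0.8, 0.5, -0.6]
grip_width: 0.087
grip_force: 0.0
```

>>> servo_tool --moves "0 0 0 0 0.087;0 0 0 0 0.087;0 0 0 0 0.087"

```text
time: 1.18
position: [0.4786, -0.2403, 0.2223]
tool_rot: [0.998, 0.056, -0.0, 0.0]
ft_force: [0.8, 0.4, 0.4]
grip_width: 0.087
grip_force: 0.0
```

```bash
python3 - <<'E'
from h import *
m=cams.camera_model('wrist');im=cams.camera('wrist');cv2.imwrite('pics/w1.png',im)
import pickle;pickle.dump(m,open('w1.pkl','wb'))
o=get_obs();print(o['time'],o['position'],o['tool_rot'],o['ft_force'])
E
```

```text
1.2333 [ 0.47827985 -0.2410071   0.22234112] [ 9.98460859e-01  5.54599690e-02 -3.11549292e-04  9.17484723e-05] [-0.57976667  0.03099146  0.49391609]
```

View pics/w1.png

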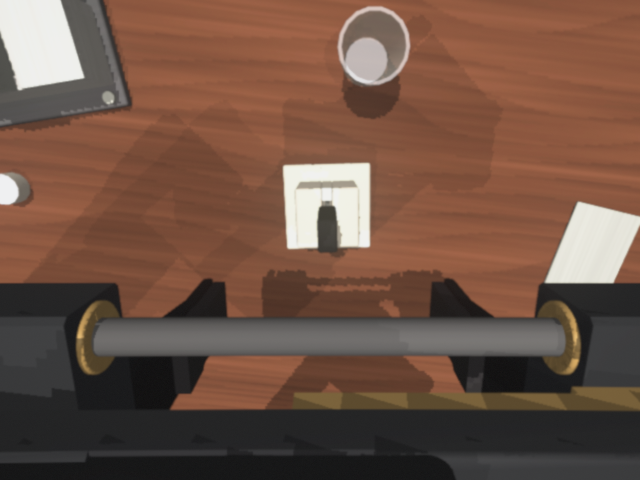

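The wrist view shows the handle at about (327,228) and the stand foot from (285,164) to (370,248), almost square with the image.

```bash
python3 - <<'E'
from h import *
import pickle;m=pickle.load(open('w1.pkl','rb'));im=cv2.imread('pics/w1.png')
q=np.array([onz(m,p,.003) for p in((285,165),(370,163),(370,247),(287,249))]);print(q.round(4),q.mean(0))
for a,b in((3,0),(2,1)):
    e=q[b]-q[a];print(np.degrees(np.arctan2(e[1],e[0])))
for a,b in((0,1),(3,2)):
    e=q[b]-q[a];print(np.degrees(np.arctan2(e[0],-e[1])))
k=(im.max(2)<60)[195:258,312:345];y,x=np.nonzero(k);x+=312;y+=195
print(x.min(),x.max(),y.min(),y.max())
for v in range(200,254,6): s=x[y==v];print(v,s.min() if len(s) else 0,s.max() if len(s) else 0)
# handle top face corners near bottom
for p in((317,251),(338,251)):print(onz(m,p,.112))
from scipy.spatial.transform import Rotation as R
o=get_obs();print(R.from_quat(o['tool_rot']).as_matrix().round(4),o['position'])
E
```

```text
[[ 0.5141 -0.1964  0.003 ]
 [ 0.5247 -0.2737  0.003 ]
 [ 0.4453 -0.2849  0.003 ]
 [ 0.4342 -0.2052  0.003 ]] [ 0.47958475 -0.2400149   0.003     ]
6.2899652973983295
8.038939632808681
7.8200572848425685
7.939088897162983Traceback (most recent call last):
  File "<stdin>", line 9, in <module>
    return umr_minimum(a, axis, None, out, keepdims, initial, where)
ValueError: zero-size array to reduction operation minimum which has no identity
```

>>> servo_tool --moves "0.001 -0.001 0.03 -1.3 0.087;0.001 -0.001 0.06 -1.3 0.07;0.001 -0.001 0.09 -1.3 0.05;0.001 -0.001 0.12 -1.3 0.045;0.001 -0.001 0.14 -1.3 0.045;0.001 -0.001 0.15 -1.3 0.045;0.001 -0.001 0.15 -1.3 0.045;0.001 -0.001 0.15 -1.3 0.03;0.001 -0.001 0.15 -1.3 0.02;0.001 -0.001 0.15 -1.3 0.01" --grip_force 30

```text
time: 2.07
position: [0.4805, -0.2403, 0.0741]
tool_rot: [0.998, 0.067, 0.001, 0.001]
ft_force: [-0.4, -0.1, 0.6]
grip_width: 0.0352
grip_force: 0.0
```

>>> servo_tool --moves "0 0 0 0 0.005;0 0 0 0 0.005;0 0 0 0 0.005;0 0 0 0 0.005;0 0 0 0 0.005;0 0 0 0 0.005"

```text
time: 2.57
position: [0.48, -0.2393, 0.0732]
tool_rot: [0.998, 0.067, 0.0, 0.0]
ft_force: [0.2, 0.6, 6.7]
grip_width: 0.0135
grip_force: 30.0
```

>>> servo_tool --moves "0 0 -0.01 0 0.005;0 0 -0.025 0 0.005;0 0 -0.045 0 0.005;0 0 -0.07 0 0.005;0 0 -0.1 0 0.005;0 0 -0.11 0 0.005;0 0 -0.11 0 0.005;0 0 -0.11 0 0.005"

```text
time: 3.23
position: [0.4794, -0.239, 0.1825]
tool_rot: [0.998, 0.067, 0.0, 0.0]
ft_force: [-0.4, -0.3, -1.3]
grip_width: 0.0137
grip_force: 30.0
```

```bash
python3 - <<'E'
from h import *
from scipy.spatial.transform import Rotation as R
o=get_obs();T=R.from_quat(o['tool_rot']).as_matrix();p=o['position'];print(p,o['ft_force'],o['grip_width'])
print(T.round(4))
for s in((.5313,.1915),(.553,.113),(.5748,.0348)):
    d=np.array([*s,p[2]])-p;print(s,(T.T@d).round(4))
E
```

```text
[ 0.4794227  -0.23896079  0.18249117] [-0.38663193 -0.27359674 -1.27349766] 0.013656346007669073
[[ 9.91e-01  1.34e-01  2.00e-04]
 [ 1.34e-01 -9.91e-01 -1.00e-04]
 [ 1.00e-04  2.00e-04 -1.00e+00]]
(0.5313, 0.1915) [ 1.091e-01 -4.196e-01 -1.000e-04]
(0.553, 0.113) [ 0.1201 -0.3389 -0.    ]
(0.5748, 0.0348) [ 0.1312 -0.2585 -0.    ]
```

>>> servo_tool --moves "0.01 -0.026 0 -0.8 0.005;0.02 -0.052 0 -1.6 0.005;0.03 -0.078 0 -2.4 0.005;0.04 -0.104 0 -3.2 0.005;0.05 -0.13 0 -4 0.005;0.06 -0.156 0 -4.8 0.005;0.07 -0.182 0 -5.6 0.005;0.08 -0.208 0 -6.4 0.005;0.09 -0.234 0 -7.2 0.005;0.1 -0.258 0 -7.8 0.005"

```text
time: 4.07
position: [0.5425, 0.0317, 0.18]
tool_rot: [0.991, 0.135, -0.003, -0.001]
ft_force: [-1.4, -0.5, -1.2]
grip_width: 0.0142
grip_force: 30.0
```

>>> servo_tool --moves "0 0 0 0 0.005;0 0 0 0 0.005;0 0 0 0 0.005;0 0 0 0 0.005"

```text
time: 4.4
position: [0.5434, 0.029, 0.1815]
tool_rot: [0.991, 0.134, -0.001, -0.0]
ft_force: [-0.2, -0.8, 0.3]
grip_width: 0.0142
grip_force: 30.0
```

```bash
python3 - <<'E'
from h import *
m=cams.camera_model('wrist');o=get_obs();im=cams.camera('wrist');cv2.imwrite('pics/w2.png',im)
import pickle;pickle.dump((m,o),open('w2.pkl','wb'))
print(o['time'],o['position'],o['tool_rot'],o['ft_force'])
E
```

```text
4.4 [0.5434002  0.02901325 0.18151954] [ 9.90946876e-01  1.34249439e-01 -1.16557934e-03 -1.32454080e-04] [-0.15936234 -0.80053023  0.27006356]
```

View pics/w2.png

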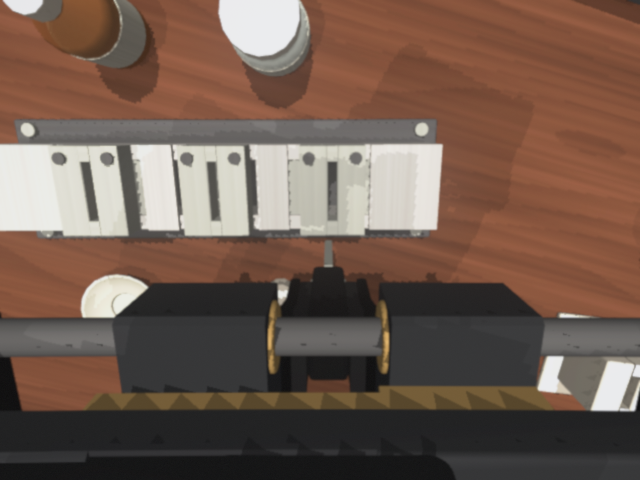

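The wrist view shows the slots at about (90,191), (212,191) and (332,191), and the blade tip at about (328,244).

```bash
python3 - <<'E'
from h import *
import pickle;m,o=pickle.load(open('w2.pkl','rb'));im=cv2.imread('pics/w2.png')
from scipy.spatial.transform import Rotation as R
T=R.from_quat(o['tool_rot']).as_matrix();p=o['position']
print('tool yaw',np.degrees(np.arctan2(T[1,0],T[0,0])))
g=im.max(2)
for x0,x1 in((78,102),(203,222),(323,343)):
    k=(g[155:228,x0:x1]<105).astype(np.uint8);n,l,s,c=cv2.connectedComponentsWithStats(k)
    i=1+np.argmax(s[1:,4]);r=cv2.minAreaRect((np.argwhere(l==i)[:,::-1]+[x0,155]).astype(np.float32))
    b=cv2.boxPoints(r);b=b[np.argsort(b[:,1])];e=[onz(m,b[:2].mean(0),.07),onz(m,b[2:].mean(0),.07)]
    d=e[0]-e[1];C=(e[0]+e[1])/2
    print(s[i],C.round(4),'len',np.linalg.norm(d).round(4),'yaw',np.degrees(np.arctan2(d[1],d[0])).round(2),'tool shift',(T.T@(C-p)).round(4))
# tip
for v in range(236,268,3):print(v,g[v,318:340])
for uv in((324.5,242),(332.5,242)):X=onz(m,uv,p[2]-.061);print('tip',X,(T.T@(X-p)).round(4))
E
```

```text
tool yaw 15.430489847120464
[  3   8  17  57 433] [0.5309 0.1908 0.07  ] len 0.0379 yaw 15.55 tool shift [ 0.0313 -0.1592  0.1115]
[  5   8  11  57 388] [0.553  0.1116 0.07  ] len 0.0377 yaw 15.41 tool shift [ 0.0314 -0.077   0.1115]
[  5   7   9  44 357] [0.5791 0.0363 0.07  ] len 0.0286 yaw 15.61 tool shift [0.0366 0.0026 0.1114]
236 [92 91 91 91 91 91 90 86 82 81 81 80 79 79 79 80 82 84 84 83 84 84]
239 [94 94 94 95 94 94 95 94 92 90 89 88 87 85 83 83 83 83 83 82 82 82]
242 [104 105 119 128 125 119 115 112 112 112 113 112 111 109 105 101 107 115
 116 112 106 103]
245 [136 137 137 137 136 134 126 116 112 111 111 112 112 114 120 122 122 122
 121 120 121 121]
248 [135 135 133 134 133 131 124 117 112 112 112 111 113 117 127 135 135 131
 125 123 122 122]
251 [131 132 132 134 134 132 123 115 112 112 111 112 113 112 107 106 119 129
 127 122 121 121]
254 [126 125 126 126 126 124 119 114 112 112 113 112 111 109 100  92  95 107
 117 121 120 117]
257 [114 115 115 118 121 121 117 113 111 112 112 111 112 109  99  91  92 106
 117 116 111 110]
260 [115 114 114 114 114 114 112 112 111 111 111 111 111 109 100  93  88  92
 102 111 113 113]
263 [117 117 116 116 116 115 110 107 107 110 113 114 114 111 100  85  83  97
 109 112 113 113]
266 [ 92  91  91  90  90 100 119 132 135 135 136 135 135 130 109  79  66  66
  70  79  86  89]
tip [0.55243868 0.03364336 0.12051954] [ 0.0101 -0.002   0.061 ]
tip [0.5536443  0.02929106 0.12051954] [0.0101 0.0025 0.061 ]
```

>>> servo_tool --moves "0.015 0.001 0.008 0 0.005;0.031 0.0025 0.016 0 0.005;0.031 0.0025 0.026 0 0.005;0.031 0.0025 0.036 0 0.005;0.031 0.0025 0.041 0 0.005;0.031 0.0025 0.041 0 0.005;0.031 0.0025 0.041 0 0.005;0.031 0.0025 0.041 0 0.005"

```text
time: 5.12
position: [0.5745, 0.0356, 0.1418]
tool_rot: [0.991, 0.135, 0.0, 0.0]
ft_force: [-0.5, -0.6, 0.4]
grip_width: 0.0138
grip_force: 30.0
```

```bash
python3 - <<'E'
from h import *
m=cams.camera_model('wrist');o=get_obs();im=cams.camera('wrist');cv2.imwrite('pics/w3f.png',im)
cv2.imwrite('pics/w3.png',cv2.resize(im[150:300,240:420],None,fx=4,fy=4,interpolation=2))
import pickle;pickle.dump((m,o),open('w3.pkl','wb'))
print(o['time'],o['position'],o['tool_rot'],o['ft_force'])
E
```

```text
5.1167 [0.57449859 0.03558508 0.14183189] [9.90892975e-01 1.34651810e-01 4.67641498e-05 2.53030629e-05] [-0.50574112 -0.61193304  0.44608615]
```

View pics/w3.png

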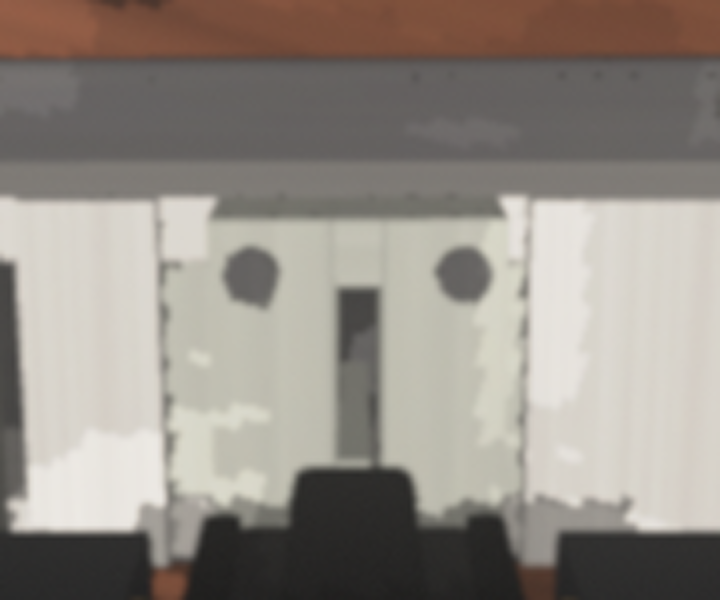

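The crop shows the blade tip over slot 3. The blade spans about 340 to 372 px and the slot 337 to 380 px, so it is centred to within about 0.5 mm. I will descend in small steps.

>>> servo_tool --moves "0 0.0003 0.004 0 0.005;0 0.0003 0.008 0 0.005;0 0.0003 0.01 0 0.005;0 0.0003 0.011 0 0.005;0 0.0003 0.012 0 0.005;0 0.0003 0.012 0 0.005"

```text
time: 5.67
position: [0.5747, 0.0355, 0.1293]
tool_rot: [0.991, 0.135, -0.0, -0.0]
ft_force: [0.2, -0.6, -0.9]
grip_width: 0.0135
grip_force: 30.0
```

>>> servo_tool --moves "0 0 0.002 0 0.005;0 0 0.004 0 0.005;0 0 0.006 0 0.005;0 0 0.008 0 0.005;0 0 0.01 0 0.005;0 0 0.012 0 0.005;0 0 0.012 0 0.005"

```text
time: 6.25
position: [0.5745, 0.0355, 0.117]
tool_rot: [0.991, 0.135, -0.0, -0.0]
ft_force: [0.9, 0.0, -1.0]
grip_width: 0.0138
grip_force: 30.0
```

>>> servo_tool --moves "0 0 0.002 0 0.005;0 0 0.004 0 0.005;0 0 0.006 0 0.005;0 0 0.007 0 0.005;0 0 0.008 0 0.005;0 0 0.009 0 0.005;0 0 0.009 0 0.005;0 0 0.009 0 0.005"

```text
time: 6.92
position: [0.5748, 0.0355, 0.1085]
tool_rot: [0.991, 0.135, -0.0, -0.0]
ft_force: [0.6, 0.6, -0.4]
grip_width: 0.0136
grip_force: 30.0
```

>>> servo_tool --moves "0 0 0.001 0 0.005;0 0 0.002 0 0.005;0 0 0.003 0 0.005;0 0 0.003 0 0.005;0 0 0.003 0 0.005"

```text
time: 7.33
position: [0.5748, 0.0355, 0.1054]
tool_rot: [0.991, 0.135, -0.0, -0.0]
ft_force: [0.2, 0.5, -0.9]
grip_width: 0.0137
grip_force: 30.0
```

>>> servo_tool --moves "0 0 0.001 0 0.005;0 0 0.002 0 0.005;0 0 0.003 0 0.005;0 0 0.003 0 0.005;0 0 0.003 0 0.005"

```text
time: 7.75
position: [0.5748, 0.0355, 0.1025]
tool_rot: [0.991, 0.135, -0.0, -0.0]
ft_force: [-0.3, 0.2, -1.6]
grip_width: 0.0138
grip_force: 30.0
```

>>> servo_tool --moves "0 0 0.002 0 0.005;0 0 0.004 0 0.005;0 0 0.006 0 0.005;0 0 0.008 0 0.005;0 0 0.009 0 0.005;0 0 0.01 0 0.005;0 0 0.011 0 0.005;0 0 0.011 0 0.005"

```text
time: 8.42
position: [0.5747, 0.0355, 0.0914]
tool_rot: [0.991, 0.135, -0.0, -0.0]
ft_force: [-1.0, 0.1, -1.1]
grip_width: 0.0137
grip_force: 30.0
```

Free all the way, with about 4 mm left. I will seat it slowly.

>>> servo_tool --moves "0 0 0.001 0 0.005;0 0 0.002 0 0.005;0 0 0.003 0 0.005;0 0 0.003 0 0.005;0 0 0.003 0 0.005"

```text
time: 8.83
position: [0.5748, 0.0355, 0.0885]
tool_rot: [0.991, 0.135, -0.0, -0.0]
ft_force: [0.7, 0.5, -1.4]
grip_width: 0.0137
grip_force: 30.0
```

>>> servo_tool --moves "0 0 0.0005 0 0.005;0 0 0.001 0 0.005;0 0 0.001 0 0.005;0 0 0.001 0 0.005"

```text
time: 9.17
position: [0.5748, 0.0355, 0.0875]
tool_rot: [0.991, 0.135, -0.0, -0.0]
ft_force: [-0.5, -0.2, -0.9]
grip_width: 0.0139
grip_force: 30.0
```

>>> servo_tool --moves "0 0 0.0005 0 0.005;0 0 0.001 0 0.005;0 0 0.0015 0 0.005;0 0 0.0015 0 0.005"

```text
time: 9.5
position: [0.575, 0.0355, 0.0863]
tool_rot: [0.991, 0.135, 0.0, 0.0]
ft_force: [-0.8, 0.9, 2.2]
grip_width: 0.0137
grip_force: 30.0
```

The shoulder has met the head, with fz up by about 3 N. Releasing.

>>> servo_tool --moves "0 0 0 0 0.018;0 0 0 0 0.022;0 0 0 0 0.03;0 0 0 0 0.035;0 0 0 0 0.04;0 0 0 0 0.04"

```text
time: 10.0
position: [0.5748, 0.0354, 0.086]
tool_rot: [0.991, 0.135, -0.0, -0.0]
ft_force: [-0.2, 0.7, -0.3]
grip_width: 0.0377
grip_force: 0.0
```

>>> servo_tool --moves "0 0 -0.01 0 0.04;0 0 -0.025 0 0.04;0 0 -0.045 0 0.04;0 0 -0.07 0 0.04;0 0 -0.1 0 0.04;0 0 -0.13 0 0.04;0 0 -0.14 0 0.04;0 0 -0.14 0 0.04;0 0 -0.14 0 0.04;0 0 -0.14 0 0.04"

```text
time: 10.83
position: [0.5735, 0.0356, 0.2245]
tool_rot: [0.991, 0.135, -0.002, -0.0]
ft_force: [0.1, -0.8, -0.1]
grip_width: 0.0404
grip_force: 0.0
```

```bash
python3 - <<'E'
from h import *
o=get_obs();print(o['time'],o['position'],o['ft_force'],o['grip_width'])
im=cams.camera('side');w=cams.camera('wrist')
a=cv2.resize(im[230:400,210:340],None,fx=3,fy=3,interpolation=2);b=cv2.resize(w[100:355,120:520],(400,255))
c=np.zeros((510,790,3),np.uint8);c[:510,:390]=a;c[:255,390:]=b;cv2.imwrite('pics/end.png',c)
E
```

```text
10.8333 [0.57347717 0.03561906 0.22450491] [ 0.07894401 -0.79642871 -0.0915403 ] 0.040380137428039246
```

View pics/end.png

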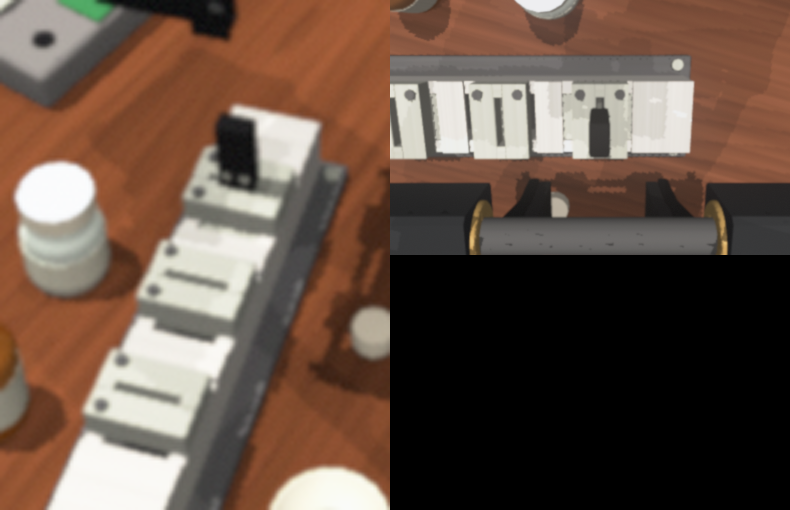

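The side crop shows the handle upright and resting on the slot 3 head at about (238,150). The gripper is clear and the other things have not moved.

```bash
python3 -c "
from rig import job
print(job.hand_in())"
```

```text
the job is handed in; nothing more can be done
None
```

I handed the job in with the gauge blade standing upright in slot 3 (the doser -y one), the first slot I tried: it went in without jamming, its handle rests on the feed head, the bystanders near the doser look unmoved, and no verdict came back.

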